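# Close the dried-shrimp tubs for the night

### The arm

A 6-joint arm with a two-finger parallel gripper is mounted at the origin on the work surface. World frame = base frame: x ahead of the robot, y to its left, z up, the work surface at z = 0. Lengths are in m, angles in rad, forces in N, time in s.
With the tool pointing down it reaches from about 0.25 to 0.775 m from the base axis. Payload 8.9 kg.
Tool frame: the origin (TCP) lies between the finger pads; the fingertips stand arm.tip_extent ahead of it and the grasp point (between the pads) lies 5 mm behind it (arm.tip_extent is the distance from the TCP to the fingertips, in m); z points along the fingers, y is the line along which they close (so a half turn about z gives the same grasp; the last joint's range is limited). The gripper opens to 85 mm and grips with 20 to 120 N. Pads are 22 mm wide; open, the fingers measure 114 mm over their backs; the gripper's body (76 mm by 85 mm) begins 54 mm behind the grasp point. The pads swing forward as they close: fully open they stand 13 mm farther back than shut.
Start: joints at [1.11, 0.291, -0.153, 1.127, 0, 1.431], TCP at [0.166, 0.498, 0.245] pointing down, gripper open.
Joint ranges: [-2.52, 2.52], [-0.91, 1.74], [-1.3, 1.37], [-1.96, 2.02], [-1.52, 1.47], [-3.14, 3.14]. Speed limits (rad/s): [2.22, 2.22, 2.79, 3.14, 3.14, 3.14].

### API

Orientations are given as a unit quaternion [w, x, y, z].
In Python, from station import arm, eyes, job, nets gives the robot as it stands.
- The arm moves only by the tool carry_out, never from a script. Its argument "series" is a list of rows, each a list of 3 entries, a list of its own where there are three numbers: the shift along the tool's x, y, z in cm, then the turn about the tool's z in degrees, then the finger opening in cm, from 0 to 8.54. A call has 1 to 10 rows; each row is the pose to reach, as a shift and turn from the pose commanded when the call began, along the tool's axes at that moment; what a row does not reach only later rows make up. A row lasts 1/8 s, in which the tool goes at most 62.5 mm and 10.7 degrees, less where a joint would pass 70% of its speed; a pose out of reach is approached as far as the arm can. A call with a gripper value outside its range is refused whole. The fingers move at their own pace and stop on an object; the grip force is fixed at half the most. Time passes only in rows, so rows that repeat a pose let the fingers close. It gives the time, the measured TCP pose, the force, the opening and the grip force at its end, in the units of the state.
- arm.read_state(): the state, without advancing time (a new reading comes with each control period).
- eyes.capture(name): name is "side" or "top"; returns (picture, depth): 400x640x3 uint8, red, green, blue; 400x640 float32, m along the optical axis (not along the pixel's ray), 0 where there is no reading.
- eyes.camera_params(name): a dict with "K" (3x3 intrinsics, pixels), "dist_coeffs" ([k1, k2, p1, p2, k3] as OpenCV has them; the pictures are not rectified), "extrinsics" (4x4, takes a point from camera to world coordinates). Camera axes: x right, y up, looking along -z (the intrinsics and any distortion apply to the point x, -y, -z); pixel columns grow to the right and rows downward; lengths in m; the calibration is good to about 2 mm. A picture is of the moment at which its call begins. camera_params takes no time and is no camera call.
- job.job_done(): hands the job in; it is judged then, once.
Trained networks look in the newest picture that a camera, given by its name, has taken for a name from the list of things; names that differ only in an ending like _2 or _b are one class to them, and where a whole thing is asked for, a point or a joint stands for the part that bears it (a point fixed in the world has none). Each returns a list of dicts, best first, with "score" (0 to 1); they miss things now and then, are a little off and sometimes report something else, mostly with a low value. They report only what shows in the picture. A call takes as long as a camera call. They do not tell look-alikes from the thing itself.
- nets.cut_out(camera, name): "region" (400x640 bool, what is visible of it) and "location" ([row, column] in pixels, amid what is visible of it).
- nets.place_of(camera, name): "location" ([row, column] in pixels: a listed point, or the origin of a listed thing).
The state is a dict: "clock": time; "qpos": joint angles; "joint_vel": joint speeds; "joint_torque": joint torques, N m; "ee_pos": TCP position; "ee_rot": TCP orientation; "contact_force": force on the tool from outside, world axes, zero at the start; "ft_torque": the same for the moment, N m; "grip_width": opening from 0.0 (shut) to 1.0 (fully open); "finger_force": force on a finger pad.
Only numpy, scipy, OpenCV 4.12 (cv2) and the standard library are available. Lean on these libraries where they do the work, as an engineer would, in place of code of your own. Each camera call takes 0.05 s, during which the arm holds its last target. There are 200 camera calls.

### The job

The stall is closing: put each of the four loose lids on the open tub of its own shape and size, so that every lid sits flat and fully down on its tub with its collar inside the mouth, the square and oblong lids lined up with their tubs' edges. Leave the bowl and the jar where they are.

Things in the scene. Friction and masses are not known exactly. Their poses are not given: they have to be found in the camera images.
- large_round_lid: Loose light-grey plastic large round lid: plate 120 across, 6 thick, with a collar 84 across and 12 deep under it, and on top in the middle an upright black bar handle 50 long (x) x 16 wide (y) x 34 high. The handle's long side runs along the lid's x axis. Origin: centre of the collar's underside, z up, so plate top is 18 and handle top 52 above the origin. Starts flat on the table, handle up, at any of the places. 45 to 150 g. Lengths in mm.
- small_round_lid: Loose light-grey plastic small round lid: plate 80 across, 6 thick, with a collar 44 across and 12 deep under it, and on top in the middle an upright black bar handle 50 long (x) x 16 wide (y) x 34 high. The handle's long side runs along the lid's x axis. Origin: centre of the collar's underside, z up, so plate top is 18 and handle top 52 above the origin. Starts flat on the table, handle up, at any of the places. 45 to 150 g. Lengths in mm.
- square_lid: Loose light-grey plastic square lid: plate 94 x 94, 6 thick, with a collar 58 x 58 and 12 deep under it, and on top in the middle an upright black bar handle 50 long (x) x 16 wide (y) x 34 high. The handle's long side runs along the lid's x axis, parallel to two of its edges. Origin: centre of the collar's underside, z up, so plate top is 18 and handle top 52 above the origin. Starts flat on the table, handle up, at any of the places. 45 to 150 g. Lengths in mm.
- oblong_lid: Loose light-grey plastic oblong lid: plate 128 (x) x 80 (y), 6 thick, with a collar 92 (x) x 44 (y) and 12 deep under it, and on top in the middle an upright black bar handle 50 long (x) x 16 wide (y) x 34 high. The handle's long side runs along x, the lid's long axis. Origin: centre of the collar's underside, z up, so plate top is 18 and handle top 52 above the origin. Starts flat on the table, handle up, at any of the places. 45 to 150 g. Lengths in mm.
- large_round_tub: Fixed large round open tub of whitish plastic, 60 high, walls 4, mouth (inside) 100 across, outside 108 across, part-filled with orange dried shrimp up to 42 above its underside. Origin: centre of its underside, on the table, z up. Fits the large round lid; a seated lid has its plate on the rim, its collar inside with 8 of play on each side and its origin 48 above the tub's. Lengths in mm.
- small_round_tub: Fixed small round open tub of whitish plastic, 60 high, walls 4, mouth (inside) 60 across, outside 68 across, part-filled with orange dried shrimp up to 42 above its underside. Origin: centre of its underside, on the table, z up. Fits the small round lid; a seated lid has its plate on the rim, its collar inside with 8 of play on each side and its origin 48 above the tub's. Lengths in mm.
- square_tub: Fixed square open tub of whitish plastic, 60 high, walls 4, mouth (inside) 74 x 74 (sides along x and y), outside 82 x 82, part-filled with orange dried shrimp up to 42 above its underside. Origin: centre of its underside, on the table, z up. Fits the square lid in any of four quarter turns; a seated lid has its plate on the rim, its collar inside with 8 of play on each side and its origin 48 above the tub's. Lengths in mm.
- oblong_tub: Fixed oblong open tub of whitish plastic, 60 high, walls 4, mouth (inside) 108 (x) x 60 (y), outside 116 x 68, part-filled with orange dried shrimp up to 42 above its underside. Origin: centre of its underside, on the table, z up. Fits the oblong lid with the two x axes parallel, either way round; a seated lid has its plate on the rim, its collar inside with 8 of play on each side and its origin 48 above the tub's. Lengths in mm.
- weighing_bowl: Bystander: loose round steel bowl, 110 mm across, 50 mm high, at the right, far side of the work (negative y). Origin: centre of its underside. Leave alone.
- spice_jar: Bystander: loose amber glass jar with steel cap, 64 mm across, 100 mm high, at the left, far side of the work (positive y). Origin: centre of its underside. Leave alone.
There are look-alikes about, which are no part of the job. Leave any blue, purple or turquoise look-alike of the oblong_lid alone.

How it is judged:
By the outcome, as a careful person would: the job done as asked, in the order asked, and still so for the second after the job is handed in, with the robot touching nothing.
It also fails if it takes over 96 s, if anything falls off the work surface, if the arm or the gripper's body presses on something with over 40 N, if the wrist force passes 120 N, or if a joint passes its speed limit or range.

## Working session

There is one attempt and no reset: what is moved stays moved. The work goes in short steps, Python scripts to look and compute and a tool call to move; the robot and the scene stay as the last step left them, time stands still between calls to the robot, and variables do not carry over. Pictures are saved under pics/ and viewed, at most 14 in all, crops included, and the job is handed in when it is done.

Besides the shell and the picture viewer there is one more tool, called after "Call:" as a command line: name --argument value ..., lists and objects as JSON in quotes. carry_out: Moves the arm, as the interface text tells. Its arguments: {"type":"object","properties":{"series":{"type":"array","items":{"type":"array"}}},"required":["series"]}

```bash
mkdir -p pics; cat > h.py <<'E'
import numpy as np, cv2
from station import arm, eyes, job, nets
def cloud(cam, depth):
    p=eyes.camera_params(cam); K=np.array(p['K'],float); D=np.array(p['dist_coeffs'],float); T=np.array(p['extrinsics'])
    h,w=depth.shape; u,v=np.meshgrid(np.arange(w),np.arange(h))
    n=cv2.undistortPoints(np.stack([u,v],-1).reshape(-1,1,2).astype(np.float64),K,D).reshape(h,w,2)
    P=np.stack([n[...,0]*depth,-n[...,1]*depth,-depth,np.ones_like(depth)],-1)
    return (P@T.T)[...,:3]
def shot(cam,name=None):
    im,d=eyes.capture(cam)
    if name: cv2.imwrite(f'pics/{name}.png',im[...,::-1])
    return im,d,cloud(cam,d)
E
python3 - <<'E'
from h import *
s=arm.read_state(); print({k:np.round(v,3).tolist() for k,v in s.items()}, arm.tip_extent)
for c in ['top','side']:
    im,d,P=shot(c,c+'0'); print(c,np.round(eyes.camera_params(c)['extrinsics'],3).tolist())
    for t in ['large_round','small_round','square','oblong']:
        for k in ['_lid','_tub']:
            for r in nets.cut_out(c,t+k)[:4]:
                m=r['region']&(d>0); 
                if m.sum()<5: continue
                q=P[m]; print(t+k,round(r['score'],2),np.round(r['location']).tolist(),m.sum(),np.round(np.median(q,0),3).tolist(),np.round(np.percentile(q,[2,98],axis=0),3).tolist(),np.median(im[m],0))
E
```

```text
{'clock': 0.0, 'qpos': [1.11, 0.291, -0.154, 1.127, -0.0, 1.431], 'joint_vel': [0.0, -0.0, -0.001, 0.001, -0.001, 0.0], 'joint_torque': [-0.002, -53.715, 33.136, 0.016, -0.0, -0.0], 'ee_pos': [0.166, 0.498, 0.245], 'ee_rot': [-0.0, 0.16, 0.987, -0.001], 'contact_force': [-0.631, -0.227, 0.621], 'ft_torque': [-0.021, -0.011, -0.003], 'finger_force': 0.0, 'grip_width': 0.995} 0.014
top [[0.015, 0.99, -0.142, 0.388], [-1.0, 0.019, 0.022, 0.008], [0.024, 0.141, 0.99, 1.043], [0.0, 0.0, 0.0, 1.0]]
large_round_lid 0.61 [198.0, 163.0] 1475 [0.512, 0.403, 0.019] [[0.459, 0.354, 0.013], [0.567, 0.464, 0.053]] [176. 176. 176.]
large_round_lid 0.37 [162.0, 402.0] 1340 [0.636, -0.243, 0.04] [[0.584, -0.293, 0.013], [0.686, -0.192, 0.063]] [160.  99.  52.]
large_round_tub 0.73 [160.0, 402.0] 1378 [0.635, -0.243, 0.04] [[0.584, -0.294, 0.007], [0.686, -0.192, 0.063]] [160. 100.  53.]
large_round_tub 0.3 [152.0, 310.0] 1194 [0.654, 0.002, 0.019] [[0.596, -0.036, 0.015], [0.719, 0.04, 0.054]] [177. 177. 177.]
small_round_lid 0.71 [160.0, 224.0] 597 [0.628, 0.242, 0.02] [[0.594, 0.212, 0.015], [0.666
[... 1799 characters left out ...]
 [0.399, -0.246, 0.04] [[0.361, -0.282, 0.001], [0.442, -0.197, 0.062]] [150. 114. 106.]
oblong_lid 0.92 [366.0, 338.0] 2041 [0.348, -0.431, 0.019] [[0.307, -0.485, 0.002], [0.396, -0.36, 0.054]] [ 92. 204. 198.]
oblong_lid 0.88 [164.0, 394.0] 656 [0.797, 0.125, 0.02] [[0.746, 0.091, 0.013], [0.866, 0.167, 0.054]] [ 66. 109. 209.]
oblong_lid 0.83 [203.0, 370.0] 827 [0.646, -0.007, 0.02] [[0.594, -0.041, 0.014], [0.716, 0.034, 0.054]] [225. 226. 226.]
oblong_lid 0.67 [205.0, 435.0] 860 [0.813, -0.087, 0.019] [[0.76, -0.121, 0.014], [0.882, -0.041, 0.053]] [146.  80. 176.]
oblong_tub 0.58 [221.0, 300.0] 1470 [0.438, -0.025, 0.04] [[0.379, -0.072, 0.002], [0.498, 0.036, 0.062]] [126. 113. 110.]
```

View pics/top0.png

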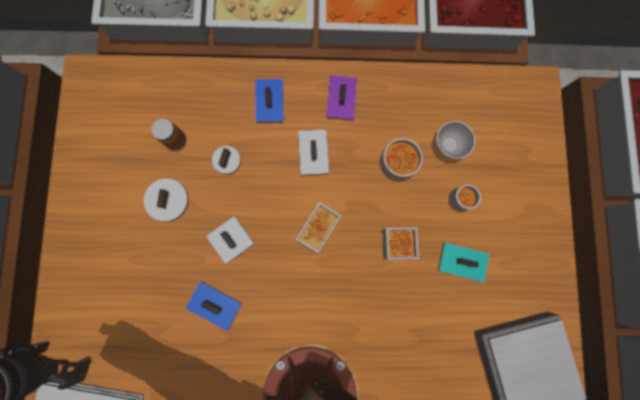

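View pics/side0.png

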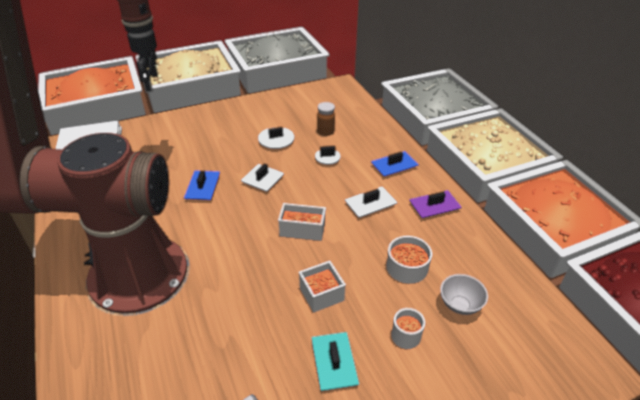

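The top view shows the white lids at large round (198,163), small round (160,224), square (240,231) and oblong (152,312). The tubs are at large (158,402), small (197,466), square (243,401) and oblong (228,319). The blue, purple and turquoise oblongs are decoys. Next I refine the poses.

```bash
cat > meas.py <<'E'
from h import *
G={'LRlid':(.512,.403,.068),'SRlid':(.628,.242,.05),'SQlid':(.404,.224,.075),'OBlid':(.654,.002,.08),
 'LRtub':(.635,-.243,.062),'SRtub':(.53,-.42,.045),'SQtub':(.403,-.237,.065),'OBtub':(.442,-.016,.075)}
def az(r): # long-side azimuth of a minAreaRect
    b=cv2.boxPoints(r); e=max((b[1]-b[0],b[2]-b[1]),key=np.linalg.norm); return np.degrees(np.arctan2(e[1],e[0]))%180
def rect(q): return cv2.minAreaRect((q*1000).astype(np.float32))
def circ(q):
    A=np.c_[2*q,np.ones(len(q))]; s=np.linalg.lstsq(A,(q**2).sum(1),rcond=None)[0]; return s[:2],np.sqrt(s[2]+s[0]**2+s[1]**2)
def report(P,keys=G,zoff=0):
    for k in keys:
        x,y,r=G[k]; Q=P.reshape(-1,3); Q=Q[np.hypot(Q[:,0]-x,Q[:,1]-y)<r]
        if k.endswith('lid'):
            for nm,a,b in (('plate',.013,.023),('handle',.046,.06)):
                q=Q[(Q[:,2]>a)&(Q[:,2]<b)]; R=rect(q[:,:2]); print(k,nm,len(q),np.round(R[0]).tolist(),np.round(R[1]).tolist(),'az',round(az(R),1),'z',np.round(np.median(q[:,2]),4))
        else:
            q=Q[(Q[:,2]>.055)&(Q[:,2]<.07)]; R=rect(q[:,:2]); c,rr=circ(q[:,:2])
            print(k,len(q),np.round(R[0]).tolist(),np.round(R[1]).tolist(),'az',round(az(R),1),'circ',np.round(c,4).tolist(),round(rr,4),'z',np.round(np.median(q[:,2]),4))
if __name__=='__main__':
    for c in ('top','side'):
        print(c); report(shot(c)[2])
E
python3 meas.py
```

```text
top
LRlid plate 1256 [513.0, 408.0] [116.0, 120.0] az 91.7 z 0.0188
LRlid handle 120 [513.0, 409.0] [16.0, 50.0] az 174.3 z 0.0521
SRlid plate 439 [630.0, 247.0] [75.0, 78.0] az 142.1 z 0.0187
SRlid handle 108 [630.0, 246.0] [16.0, 50.0] az 164.8 z 0.0524
SQlid plate 1003 [404.0, 225.0] [94.0, 93.0] az 37.2 z 0.0187
SQlid handle 119 [405.0, 224.0] [49.0, 16.0] az 36.7 z 0.0527
OBlid plate 1100 [658.0, 1.0] [129.0, 80.0] az 4.5 z 0.0189
OBlid handle 103 [658.0, 2.0] [50.0, 16.0] az 5.9 z 0.0524
LRtub 217 [636.0, -244.0] [106.0, 105.0] az 89.4 circ [0.6364, -0.2438] 0.0517 z 0.0602
SRtub 136 [531.0, -422.0] [64.0, 68.0] az 90.3 circ [0.5308, -0.4216] 0.0319 z 0.0602
SQtub 217 [402.0, -238.0] [82.0, 83.0] az 91.6 circ [0.4015, -0.2375] 0.0453 z 0.0611
OBtub 212 [441.0, -15.0] [68.0, 116.0] az 148.7 circ [0.4406, -0.0154] 0.0509 z 0.0608
side
LRlid plate 445 [512.0, 405.0] [114.0, 118.0] az 152.5 z 0.0191
LRlid handle 62 [514.0, 409.0] [21.0, 51.0] az 176.4 z 0.0518
SRlid plate 202 [627.0, 242.0] [70.0, 79.0] az 163.3 z 0.0188
SRlid handle 69 [627.0, 247.0] [21.0, 49.0] az 168.0 z 0.052
SQlid plate 501 [406.0, 226.0] [100.0, 99.0] az 36.7 z 0.0187
SQlid handle 71 [405.0, 224.0] [53.0, 19.0] az 36.1 z 0.0519
OBlid plate 674 [656.0, 1.0] [130.0, 85.0] az 2.7 z 0.0187
OBlid handle 85 [656.0, 1.0] [48.0, 20.0] az 5.8 z 0.0517
LRtub 276 [635.0, -246.0] [109.0, 107.0] az 63.0 circ [0.6347, -0.246] 0.052 z 0.0591
SRtub 207 [529.0, -424.0] [67.0, 66.0] az 59.9 circ [0.5296, -0.4231] 0.0316 z 0.0599
SQtub 309 [401.0, -239.0] [83.0, 87.0] az 92.5 circ [0.4011, -0.2395] 0.0446 z 0.0596
OBtub 270 [439.0, -16.0] [74.0, 115.0] az 149.4 circ [0.4397, -0.0173] 0.0482 z 0.0597
```

```bash
cat > plan.py <<'E'
import sys
from h import *
from scipy.spatial.transform import Rotation as R
s=arm.read_state(); p=np.array(s['ee_pos']); w=s['ee_rot']; M=R.from_quat([w[1],w[2],w[3],w[0]]).as_matrix()
a0=np.degrees(np.arctan2(M[1,0],M[0,0]))
print('t',round(s['clock'],2),'pos',np.round(p,4),'az',round(a0,1),'tilt z',np.round(M[:,2],3),'q6',round(float(s['qpos'][5]),2),'F',np.round(s['contact_force'],1),'grip',round(float(s['grip_width']),3),round(float(s['finger_force']),1))
for a in sys.argv[1:]:
    x,y,z,az=map(float,a.split(','))
    d=M.T@(np.array([x,y,z])-p)*100; t=-((az-a0+90)%180-90)
    print(a,'shift cm',np.round(d,2),'turn',round(t,1))
E
python3 plan.py .5135,.409,.12,175 .5135,.409,.038,175
```

```text
t 1.0 pos [0.1661 0.4981 0.2453] az 161.6 tilt z [-0.  0. -1.] q6 1.43 F [-0.1 -0.4  0.8] grip 1.002 0.0
.5135,.409,.12,175 shift cm [-35.78   2.54  12.53] turn -13.4
.5135,.409,.038,175 shift cm [-35.78   2.54  20.73] turn -13.4
```

Call:
carry_out --series '[[[-35.8,2.5,8],-13.4,5],[[-35.8,2.5,8],-13.4,5],[[-35.8,2.5,8],-13.4,5],[[-35.8,2.5,8],-13.4,5],[[-35.8,2.5,8],-13.4,5],[[-35.8,2.5,8],-13.4,5],[[-35.8,2.5,8],-13.4,5],[[-35.8,2.5,8],-13.4,5],[[-35.8,2.5,12.5],-13.4,5],[[-35.8,2.5,12.5],-13.4,5]]'

```text
clock: 2.25
ee_pos: [0.5103, 0.4081, 0.1182]
ee_rot: [-0.002, 0.043, 0.999, -0.002]
contact_force: [-0.5, -0.6, 0.3]
grip_width: 0.584
finger_force: 0.0
```

```bash
python3 plan.py .5135,.409,.038,175; python3 - <<'E'
from h import *
shot('side','s1')
E
```

```text
t 2.25 pos [0.5103 0.4081 0.1182] az 175.1 tilt z [-0.005 -0.003 -1.   ] q6 0.65 F [-0.5 -0.6  0.3] grip 0.584 0.0
.5135,.409,.038,175 shift cm [-0.34  0.15  8.02] turn 0.1
```

View pics/s1.png

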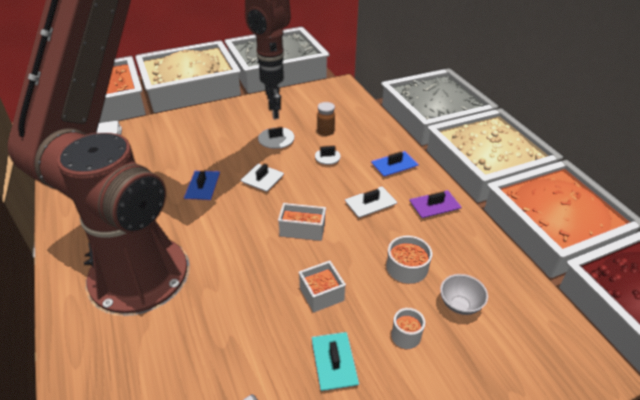

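The gripper is above the large round lid's handle, near pixel (130,275) in the side view. Descending and gripping.

Call:
carry_out --series '[[[0,0,5],0,5],[[0,0,7.5],0,5],[[0,0,8.2],0,5],[[0,0,8.2],0,5],[[0,0,8.2],0,0.5],[[0,0,8.2],0,0.5],[[0,0,8.2],0,0.5],[[0,0,8.2],0,0.5],[[0,0,8.2],0,0.5]]'

```text
clock: 3.42
ee_pos: [0.5144, 0.4092, 0.0399]
ee_rot: [0.001, 0.044, 0.999, 0.001]
contact_force: [-0.7, 0.5, 7.1]
grip_width: 0.178
finger_force: 60.3
```

```bash
python3 plan.py .5135,.409,.038,175
```

```text
t 3.42 pos [0.5144 0.4092 0.0399] az 175.0 tilt z [ 0.002  0.001 -1.   ] q6 0.65 F [-0.7  0.5  7.1] grip 0.178 60.3
.5135,.409,.038,175 shift cm [ 0.09 -0.02  0.18] turn -0.0
```

Call:
carry_out --series '[[[0,0,-4],0,0.5],[[0,0,-9],0,0.5],[[0,0,-13],0,0.5],[[0,0,-13],0,0.5],[[0,0,-13],0,0.5]]'

```text
clock: 4.05
ee_pos: [0.5131, 0.4083, 0.1677]
ee_rot: [-0.0, 0.044, 0.999, -0.0]
contact_force: [0.3, -0.2, -1.5]
grip_width: 0.171
finger_force: 59.0
```

```bash
python3 plan.py .6355,-.245,.168,175 .6355,-.245,.088,175
```

```text
t 4.05 pos [0.5131 0.4083 0.1677] az 175.0 tilt z [-0.001 -0.    -1.   ] q6 0.65 F [ 0.3 -0.2 -1.5] grip 0.171 59.0
.6355,-.245,.168,175 shift cm [-1.793e+01 -6.400e+01 -1.000e-02] turn -0.0
.6355,-.245,.088,175 shift cm [-17.93 -64.     7.99] turn -0.0
```

Call:
carry_out --series '[[[-17.9,-64,0],0,0.5],[[-17.9,-64,0],0,0.5],[[-17.9,-64,0],0,0.5],[[-17.9,-64,0],0,0.5],[[-17.9,-64,0],0,0.5],[[-17.9,-64,0],0,0.5],[[-17.9,-64,0],0,0.5],[[-17.9,-64,0],0,0.5],[[-17.9,-64,0],0,0.5],[[-17.9,-64,0],0,0.5]]'

```text
clock: 5.3
ee_pos: [0.6276, -0.2075, 0.1664]
ee_rot: [-0.001, 0.044, 0.999, 0.001]
contact_force: [1.8, 0.5, -0.9]
grip_width: 0.177
finger_force: 59.1
```

```bash
python3 plan.py .6355,-.245,.168,175
```

```text
t 5.3 pos [ 0.6276 -0.2075  0.1664] az 175.0 tilt z [-0.003  0.001 -1.   ] q6 -0.34 F [ 1.8  0.5 -0.9] grip 0.177 59.1
.6355,-.245,.168,175 shift cm [-1.12 -3.66 -0.16] turn -0.0
```

Call:
carry_out --series '[[[-1.1,-3.7,0],0,0.5],[[-1.1,-3.7,0],0,0.5],[[-1.1,-3.7,0],0,0.5],[[-1.1,-3.7,0],0,0.5]]'

```text
clock: 5.8
ee_pos: [0.6358, -0.2422, 0.1678]
ee_rot: [-0.001, 0.043, 0.999, 0.0]
contact_force: [0.6, -0.1, -1.7]
grip_width: 0.175
finger_force: 59.2
```

```bash
cat > held.py <<'E'
from meas import *
# lid held: where the plate is, from height slice given by nominal plate-top z
import sys
x,y,r,zt=map(float,sys.argv[1:5])
for c in ('top','side'):
    Q=shot(c)[2].reshape(-1,3); q=Q[(np.hypot(Q[:,0]-x,Q[:,1]-y)<r)&(abs(Q[:,2]-zt)<.006)]
    if len(q)>20:
        A=rect(q[:,:2]); cc,rr=circ(cv2.convexHull((q[:,:2]*1000).astype(np.float32))[:,0].astype(float)); print(c,len(q),np.round(A[0]),np.round(A[1]),round(az(A),1),'hullcirc',np.round(cc,1),round(rr,1))
E
python3 plan.py .6355,-.245,.168,175 .6355,-.245,.090,175; python3 held.py .6355 -.245 .08 .146
```

```text
t 5.8 pos [ 0.6358 -0.2422  0.1678] az 175.0 tilt z [-0.001  0.001 -1.   ] q6 -0.38 F [ 0.6 -0.1 -1.7] grip 0.175 59.2
.6355,-.245,.168,175 shift cm [ 0.01 -0.28 -0.02] turn 0.0
.6355,-.245,.090,175 shift cm [-0.   -0.28  7.78] turn 0.0
top 378 [ 646. -207.] [ 45. 112.] 164.8 hullcirc [ 640.9 -226.7] 46.8
side 1112 [ 632. -244.] [117. 119.] 118.8 hullcirc [ 632.8 -243.3] 60.0
```

Call:
carry_out --series '[[[0,-0.2,4],0,0.5],[[0,-0.2,6],0,0.5],[[0,-0.2,7],0,0.5],[[0,-0.2,7.6],0,0.5],[[0,-0.2,7.9],0,0.5],[[0,-0.2,7.9],0,0.5]]'

```text
clock: 6.65
ee_pos: [0.6362, -0.2457, 0.0898]
ee_rot: [0.0, 0.044, 0.999, -0.0]
contact_force: [-0.9, -0.3, -0.7]
grip_width: 0.177
finger_force: 59.3
```

```bash
python3 plan.py .6355,-.245,.088,175; python3 held.py .6355 -.245 .08 .067
```

```text
t 6.65 pos [ 0.6362 -0.2457  0.0898] az 175.0 tilt z [ 0.001 -0.    -1.   ] q6 -0.39 F [-0.9 -0.3 -0.7] grip 0.177 59.3
.6355,-.245,.088,175 shift cm [0.08 0.07 0.18] turn -0.0
top 316 [ 647. -210.] [ 44. 111.] 164.3 hullcirc [ 641.1 -233.3] 48.5
side 1041 [ 631. -248.] [114. 119.] 115.7 hullcirc [ 632.7 -247.4] 59.8
```

Call:
carry_out --series '[[[0,0.1,0.2],0,0.5],[[0,0.1,0.2],0,0.5],[[0,0.1,0.2],0,5],[[0,0.1,0.2],0,5],[[0,0.1,0.2],0,5],[[0,0.1,-1],0,5],[[0,0.1,-6],0,5],[[0,0.1,-10],0,5],[[0,0.1,-10],0,5]]'

```text
clock: 7.88
ee_pos: [0.6381, -0.2456, 0.1941]
ee_rot: [0.003, 0.044, 0.999, -0.002]
contact_force: [0.2, 1.0, 0.5]
grip_width: 0.588
finger_force: 0.0
```

```bash
python3 plan.py .629,.2465,.19,166; python3 held.py .6355 -.245 .08 .066; python3 meas.py | grep -E "top|side|lid"
```

```text
t 7.88 pos [ 0.6381 -0.2456  0.1941] az 175.0 tilt z [ 0.006 -0.003 -1.   ] q6 -0.39 F [0.2 1.  0.5] grip 0.588 0.0
.629,.2465,.19,166 shift cm [ 5.22 48.94  0.24] turn 9.0
top 584 [ 641. -216.] [ 62. 105.] 153.6 hullcirc [ 635.3 -236. ] 53.6
side 1168 [ 633. -245.] [119. 118.] 57.3 hullcirc [ 633.7 -245.7] 60.7
top
LRlid plate 0 [0.0, 0.0] [0.0, 0.0] az 0.0 z nan
LRlid handle 0 [0.0, 0.0] [0.0, 0.0] az 0.0 z nan
SRlid plate 435 [630.0, 246.0] [76.0, 78.0] az 146.2 z 0.019
SRlid handle 114 [630.0, 246.0] [17.0, 50.0] az 166.7 z 0.0526
SQlid plate 0 [0.0, 0.0] [0.0, 0.0] az 0.0 z nan
SQlid handle 0 [0.0, 0.0] [0.0, 0.0] az 0.0 z nan
OBlid plate 1095 [658.0, 2.0] [129.0, 80.0] az 4.6 z 0.019
OBlid handle 102 [658.0, 2.0] [48.0, 16.0] az 6.0 z 0.0523
side
LRlid plate 0 [0.0, 0.0] [0.0, 0.0] az 0.0 z nan
LRlid handle 0 [0.0, 0.0] [0.0, 0.0] az 0.0 z nan
SRlid plate 203 [626.0, 239.0] [69.0, 77.0] az 159.8 z 0.0189
SRlid handle 67 [628.0, 247.0] [22.0, 48.0] az 171.0 z 0.0514
SQlid plate 490 [405.0, 225.0] [98.0, 99.0] az 126.6 z 0.0188
SQlid handle 75 [405.0, 224.0] [54.0, 21.0] az 36.9 z 0.0518
OBlid plate 675 [655.0, 1.0] [131.0, 85.0] az 4.6 z 0.0186
OBlid handle 89 [656.0, -1.0] [50.0, 19.0] az 5.8 z 0.0518
  return _methods._mean(a, axis=axis, dtype=dtype,
  ret = ret.dtype.type(ret / rcount)
```

Call:
carry_out --series '[[[5.2,48.9,0.2],9,5],[[5.2,48.9,0.2],9,5],[[5.2,48.9,0.2],9,5],[[5.2,48.9,0.2],9,5],[[5.2,48.9,0.2],9,5],[[5.2,48.9,0.2],9,5],[[5.2,48.9,0.2],9,5],[[5.2,48.9,0.2],9,5],[[5.2,48.9,6],9,5],[[5.2,48.9,6],9,5]]'

```text
clock: 9.32
ee_pos: [0.623, 0.2465, 0.1241]
ee_rot: [-0.005, 0.122, 0.993, -0.002]
contact_force: [-1.1, -0.6, 0.2]
grip_width: 0.586
finger_force: 0.0
```

```bash
python3 plan.py .629,.2465,.04,166
```

```text
t 9.32 pos [0.623  0.2465 0.1241] az 166.0 tilt z [-0.01  -0.003 -1.   ] q6 0.51 F [-1.1 -0.6  0.2] grip 0.586 0.0
.629,.2465,.04,166 shift cm [-0.66  0.18  8.4 ] turn 0.0
```

Call:
carry_out --series '[[[-0.3,0,4],0,5],[[-0.3,0,4],0,5],[[-0.3,0,4],0,5]]'

```text
clock: 9.7
ee_pos: [0.6309, 0.2459, 0.0913]
ee_rot: [0.001, 0.123, 0.992, 0.0]
contact_force: [0.4, 1.0, -0.1]
grip_width: 0.581
finger_force: 0.0
```

```bash
python3 plan.py .629,.2465,.04,166
```

```text
t 9.7 pos [0.6309 0.2459 0.0913] az 165.9 tilt z [ 0.001  0.    -1.   ] q6 0.51 F [ 0.4  1.  -0.1] grip 0.581 0.0
.629,.2465,.04,166 shift cm [0.21 0.01 5.13] turn -0.1
```

Call:
carry_out --series '[[[0.1,0,3],0,5],[[0.1,0,4.9],0,5],[[0.1,0,5.1],0,5],[[0.1,0,5.1],0,0.5],[[0.1,0,5.1],0,0.5],[[0.1,0,5.1],0,0.5],[[0.1,0,5.1],0,0.5],[[0.1,0,5.1],0,0.5]]'

```text
clock: 10.7
ee_pos: [0.63, 0.2468, 0.0396]
ee_rot: [0.001, 0.122, 0.993, 0.0]
contact_force: [0.2, -0.5, 6.0]
grip_width: 0.179
finger_force: 59.8
```

```bash
python3 plan.py .629,.2465,.04,166
```

```text
t 10.7 pos [0.63   0.2468 0.0396] az 166.0 tilt z [ 0.002  0.001 -1.   ] q6 0.51 F [ 0.2 -0.5  6. ] grip 0.179 59.8
.629,.2465,.04,166 shift cm [ 0.09 -0.06 -0.05] turn -0.0
```

Call:
carry_out --series '[[[0,0,-5],0,0.5],[[0,0,-10],0,0.5],[[0,0,-14],0,0.5],[[-6.5,-67.3,-14],0,0.5],[[-6.5,-67.3,-14],0,0.5],[[-6.5,-67.3,-14],0,0.5],[[-6.5,-67.3,-14],0,0.5],[[-6.5,-67.3,-14],0,0.5],[[-6.5,-67.3,-14],0,0.5],[[-6.5,-67.3,-14],0,0.5]]'

```text
clock: 11.95
ee_pos: [0.5638, -0.1881, 0.1787]
ee_rot: [0.0, 0.122, 0.993, -0.0]
contact_force: [-0.0, -0.5, -1.3]
grip_width: 0.175
finger_force: 58.9
```

```bash
python3 plan.py .53,-.4225,.18,166
```

```text
t 11.95 pos [ 0.5638 -0.1881  0.1787] az 166.0 tilt z [ 0. -0. -1.] q6 -0.2 F [-0.  -0.5 -1.3] grip 0.175 58.9
.53,-.4225,.18,166 shift cm [ -2.41 -23.56  -0.13] turn -0.0
```

Call:
carry_out --series '[[[-2.4,-23.5,0],0,0.5],[[-2.4,-23.5,0],0,0.5],[[-2.4,-23.5,0],0,0.5],[[-2.4,-23.5,0],0,0.5],[[-2.4,-23.5,3],0,0.5],[[-2.4,-23.5,4],0,0.5],[[-2.4,-23.5,4],0,0.5],[[-2.4,-23.5,4],0,0.5]]'

```text
clock: 12.95
ee_pos: [0.5313, -0.4196, 0.1395]
ee_rot: [0.001, 0.122, 0.993, -0.0]
contact_force: [0.1, -0.4, -0.8]
grip_width: 0.178
finger_force: 58.9
```

```bash
python3 plan.py .53,-.4225,.0895,166;  python3 held.py .53 -.4225 .06 .117
```

```text
t 12.95 pos [ 0.5313 -0.4196  0.1395] az 166.0 tilt z [ 0.001 -0.001 -1.   ] q6 -0.53 F [ 0.1 -0.4 -0.8] grip 0.178 58.9
.53,-.4225,.0895,166 shift cm [ 0.06 -0.31  5.  ] turn 0.0
top 340 [ 529. -415.] [79. 68.] 24.5 hullcirc [ 531.6 -419.8] 39.4
side 561 [ 524. -425.] [69. 80.] 125.8 hullcirc [ 529.9 -421. ] 40.0
```

Call:
carry_out --series '[[[0,-0.2,2],0,0.5],[[0,-0.2,4],0,0.5],[[0,-0.2,5],0,0.5],[[0,-0.2,5.2],0,0.5],[[0,-0.2,5.2],0,0.5]]'

```text
clock: 13.68
ee_pos: [0.5305, -0.4217, 0.0876]
ee_rot: [0.001, 0.122, 0.993, -0.0]
contact_force: [-1.1, 2.5, 4.5]
grip_width: 0.178
finger_force: 60.0
```

```bash
python3 plan.py .53,-.4225,.088,166;  python3 held.py .53 -.4225 .06 .066
```

```text
t 13.68 pos [ 0.5305 -0.4217  0.0876] az 166.0 tilt z [ 0.001 -0.    -1.   ] q6 -0.54 F [-1.1  2.5  4.5] grip 0.178 60.0
.53,-.4225,.088,166 shift cm [ 0.03 -0.09 -0.04] turn -0.0
top 301 [ 528. -416.] [79. 66.] 28.2 hullcirc [ 530.6 -421.6] 39.3
side 535 [ 525. -426.] [69. 80.] 120.1 hullcirc [ 529.4 -422.9] 39.9
```

Call:
carry_out --series '[[[0,0,0],0,5],[[0,0,0],0,5],[[0,0,0],0,5],[[0,0,-1],0,5],[[0,0,-6],0,5],[[0,0,-10],0,5],[[27.8,59.6,-10],-50.5,5],[[27.8,59.6,-10],-50.5,5],[[27.8,59.6,-10],-50.5,5],[[27.8,59.6,-10],-50.5,5]]'

```text
clock: 15.02
ee_pos: [0.4822, -0.1748, 0.1872]
ee_rot: [0.001, -0.253, 0.968, -0.0]
contact_force: [1.0, 0.2, 1.1]
grip_width: 0.584
finger_force: 0.0
```

```bash
python3 plan.py .405,.224,.18,36.5;  python3 held.py .53 -.4225 .06 .066
```

```text
t 15.03 pos [ 0.4822 -0.1748  0.1872] az -150.7 tilt z [ 0.001 -0.001 -1.   ] q6 -1.0 F [1.  0.2 1.1] grip 0.584 0.0
.405,.224,.18,36.5 shift cm [-12.77  38.56   0.68] turn -7.2
side 599 [ 529. -423.] [77. 79.] 115.9 hullcirc [ 529.5 -422.8] 39.7
```

SR lid is seated at (.5295,-.423). Next is the square lid.

Call:
carry_out --series '[[[-12.8,38.6,0.5],-7.2,5],[[-12.8,38.6,0.5],-7.2,5],[[-12.8,38.6,0.5],-7.2,5],[[-12.8,38.6,0.5],-7.2,5],[[-12.8,38.6,0.5],-7.2,5],[[-12.8,38.6,0.5],-7.2,5],[[-12.8,38.6,0.5],-7.2,5],[[-12.8,38.6,6],-7.2,5],[[-12.8,38.6,9],-7.2,5],[[-12.8,38.6,9],-7.2,5]]'

```text
clock: 16.38
ee_pos: [0.4068, 0.2228, 0.0953]
ee_rot: [-0.002, -0.31, 0.951, -0.0]
contact_force: [0.1, -0.2, 1.0]
grip_width: 0.59
finger_force: 0.0
```

```bash
python3 plan.py .405,.224,.04,36.5
```

```text
t 16.38 pos [0.4068 0.2228 0.0953] az -143.9 tilt z [-0.003 -0.001 -1.   ] q6 -0.29 F [ 0.1 -0.2  1. ] grip 0.59 0.0
.405,.224,.04,36.5 shift cm [0.06 0.2  5.53] turn -0.4
```

Call:
carry_out --series '[[[0,0.1,3],-0.4,5],[[0,0.1,5],-0.4,5],[[0,0.1,5.5],-0.4,5],[[0,0.1,5.5],-0.4,0.5],[[0,0.1,5.5],-0.4,0.5],[[0,0.1,5.5],-0.4,0.5],[[0,0.1,5.5],-0.4,0.5],[[0,0.1,5.5],-0.4,0.5]]'

```text
clock: 17.38
ee_pos: [0.4082, 0.2245, 0.0427]
ee_rot: [0.001, -0.313, 0.95, 0.0]
contact_force: [-0.8, -0.1, 6.4]
grip_width: 0.179
finger_force: 59.5
```

```bash
python3 plan.py .405,.224,.04,36.5 .4015,-.2385,.18,2
```

```text
t 17.38 pos [0.4082 0.2245 0.0427] az -143.5 tilt z [ 0.002  0.001 -1.   ] q6 -0.29 F [-0.8 -0.1  6.4] grip 0.179 59.5
.405,.224,.04,36.5 shift cm [0.29 0.15 0.26] turn 0.0
.4015,-.2385,.18,2 shift cm [ 28.07 -36.81 -13.78] turn 34.5
```

Call:
carry_out --series '[[[0,0,-5],0,0.5],[[0,0,-10],0,0.5],[[0,0,-13.8],0,0.5],[[28,-36.8,-13.8],34.5,0.5],[[28,-36.8,-13.8],34.5,0.5],[[28,-36.8,-13.8],34.5,0.5],[[28,-36.8,-13.8],34.5,0.5],[[28,-36.8,-13.8],34.5,0.5],[[28,-36.8,-13.8],34.5,0.5],[[28,-36.8,-13.8],34.5,0.5]]'

```text
clock: 18.62
ee_pos: [0.4014, -0.2157, 0.1803]
ee_rot: [0.001, -0.018, 1.0, -0.0]
contact_force: [1.4, 0.2, -1.6]
grip_width: 0.172
finger_force: 58.9
```

```bash
python3 plan.py .4015,-.2385,.14,2
```

```text
t 18.62 pos [ 0.4014 -0.2157  0.1803] az -178.0 tilt z [ 0.002 -0.001 -1.   ] q6 -0.69 F [ 1.4  0.2 -1.6] grip 0.172 58.9
.4015,-.2385,.14,2 shift cm [ 0.08 -2.28  4.03] turn 0.0
```

Call:
carry_out --series '[[[0,-2.3,2],0,0.5],[[0,-2.3,4],0,0.5],[[0,-2.3,4],0,0.5],[[0,-2.3,4],0,0.5]]'

```text
clock: 19.12
ee_pos: [0.4028, -0.2363, 0.1403]
ee_rot: [0.0, -0.018, 1.0, -0.0]
contact_force: [1.1, 0.8, -1.7]
grip_width: 0.17
finger_force: 59.0
```

```bash
python3 plan.py .4015,-.2385,.091,2;  python3 held.py .4015 -.2385 .075 .117
```

```text
t 19.12 pos [ 0.4028 -0.2363  0.1403] az -177.9 tilt z [ 0.001 -0.001 -1.   ] q6 -0.72 F [ 1.1  0.8 -1.7] grip 0.17 59.0
.4015,-.2385,.091,2 shift cm [ 0.14 -0.21  4.93] turn 0.1
top 662 [ 402. -235.] [94. 92.] 2.2 hullcirc [ 404.3 -235.5] 59.5
side 925 [ 401. -237.] [93. 97.] 92.4 hullcirc [ 397.5 -242.1] 57.5
```

Call:
carry_out --series '[[[0,-0.2,2],0,0.5],[[0,-0.2,4],0,0.5],[[0,-0.2,4.8],0,0.5],[[0,-0.2,5.0],0,0.5],[[0,-0.2,5.0],0,0.5]]'

```text
clock: 19.85
ee_pos: [0.4025, -0.238, 0.0906]
ee_rot: [0.0, -0.018, 1.0, -0.0]
contact_force: [-4.2, 3.6, 11.0]
grip_width: 0.172
finger_force: 60.7
```

```bash
python3 plan.py .4015,-.2385,.09,2;  python3 held.py .4015 -.2385 .075 .066
```

```text
t 19.85 pos [ 0.4025 -0.238   0.0906] az -177.9 tilt z [ 0. -0. -1.] q6 -0.73 F [-4.2  3.6 11. ] grip 0.172 60.7
.4015,-.2385,.09,2 shift cm [ 0.1  -0.05  0.06] turn 0.1
top 591 [ 402. -237.] [92. 93.] 90.8 hullcirc [ 402.  -239.3] 59.9
side 893 [ 401. -239.] [93. 98.] 92.5 hullcirc [ 396.4 -243.1] 55.5
```

Call:
carry_out --series '[[[0,0,0],0,5],[[0,0,0],0,5],[[0,0,0],0,5],[[0,0,-1],0,5],[[0,0,-6],0,5],[[0,0,-9],0,5],[[-26.3,23,-9],-2.9,5],[[-26.3,23,-9],-2.9,5],[[-26.3,23,-9],-2.9,5],[[-26.3,23,-9],-2.9,5]]'

```text
clock: 21.2
ee_pos: [0.5862, -0.0657, 0.1802]
ee_rot: [0.0, -0.043, 0.999, -0.0]
contact_force: [-0.3, -0.8, 0.7]
grip_width: 0.586
finger_force: 0.0
```

```bash
python3 plan.py .657,.0015,.18,5;  python3 held.py .4015 -.2385 .075 .066
```

```text
t 21.2 pos [ 0.5862 -0.0657  0.1802] az -175.1 tilt z [ 0.001 -0.    -1.   ] q6 -0.32 F [-0.3 -0.8  0.7] grip 0.586 0.0
.657,.0015,.18,5 shift cm [-7.63  6.08  0.02] turn -0.1
top 185 [ 402. -280.] [19. 93.] 174.4 hullcirc [ 399.6 -266.3] 40.8
side 1016 [ 401. -239.] [93. 97.] 92.3 hullcirc [ 401.5 -239. ] 59.8
```

Call:
carry_out --series '[[[-7.6,6.1,0],0,5],[[-7.6,6.1,0],0,5],[[-7.6,6.1,4],0,5],[[-7.6,6.1,8],0,5],[[-7.6,6.1,8],0,5],[[-7.6,6.1,8],0,5]]'

```text
clock: 22.05
ee_pos: [0.6559, -0.0003, 0.1011]
ee_rot: [0.001, -0.043, 0.999, -0.0]
contact_force: [0.3, -0.3, 1.2]
grip_width: 0.586
finger_force: 0.0
```

```bash
python3 plan.py .657,.0015,.04,5
```

```text
t 22.05 pos [ 6.559e-01 -3.000e-04  1.011e-01] az -175.1 tilt z [ 0.002 -0.    -1.   ] q6 -0.2 F [ 0.3 -0.3  1.2] grip 0.586 0.0
.657,.0015,.04,5 shift cm [-0.11  0.17  6.11] turn -0.1
```

Call:
carry_out --series '[[[-0.1,0.15,3],0,5],[[-0.1,0.15,5.6],0,5],[[-0.1,0.15,6.1],0,5],[[-0.1,0.15,6.1],0,0.5],[[-0.1,0.15,6.1],0,0.5],[[-0.1,0.15,6.1],0,0.5],[[-0.1,0.15,6.1],0,0.5],[[-0.1,0.15,6.1],0,0.5]]'

```text
clock: 23.05
ee_pos: [0.6573, 0.0015, 0.0402]
ee_rot: [0.001, -0.043, 0.999, -0.0]
contact_force: [-1.6, -0.8, 6.8]
grip_width: 0.176
finger_force: 59.4
```

```bash
python3 plan.py .657,.0015,.04,5 .44,-.016,.18,149
```

```text
t 23.05 pos [0.6573 0.0015 0.0402] az -175.1 tilt z [ 0.003 -0.    -1.   ] q6 -0.19 F [-1.6 -0.8  6.8] grip 0.176 59.4
.657,.0015,.04,5 shift cm [0.03 0.   0.02] turn -0.1
.44,-.016,.18,149 shift cm [ 21.76   0.12 -14.04] turn 35.9
```

Call:
carry_out --series '[[[0,0,-5],0,0.5],[[0,0,-10],0,0.5],[[21.8,0.1,-12],35.9,0.5],[[21.8,0.1,-12],35.9,0.5],[[21.8,0.1,-12],35.9,0.5],[[21.8,0.1,-12],35.9,0.5],[[21.8,0.1,-10],35.9,0.5],[[21.8,0.1,-10],35.9,0.5],[[21.8,0.1,-10],35.9,0.5]]'

```text
clock: 24.18
ee_pos: [0.4394, -0.0161, 0.139]
ee_rot: [0.0, 0.267, 0.964, 0.0]
contact_force: [0.3, 0.6, -1.3]
grip_width: 0.176
finger_force: 58.9
```

```bash
python3 plan.py .44,-.016,.0885,149;  python3 held.py .44 -.016 .08 .117
```

```text
t 24.18 pos [ 0.4394 -0.0161  0.139 ] az 149.0 tilt z [ 0.001 -0.    -1.   ] q6 0.34 F [ 0.3  0.6 -1.3] grip 0.176 58.9
.44,-.016,.0885,149 shift cm [-0.04  0.04  5.05] turn 0.0
side 836 [439. -18.] [ 85. 126.] 149.1 hullcirc [440.8 -13. ] 67.1
```

Call:
carry_out --series '[[[0,0.1,2],0,0.5],[[0,0.1,4],0,0.5],[[0,0.1,5],0,0.5],[[0,0.1,5.1],0,0.5],[[0,0.1,5.1],0,0.5]]'

```text
clock: 24.9
ee_pos: [0.4397, -0.0152, 0.0877]
ee_rot: [0.0, 0.267, 0.964, 0.0]
contact_force: [-0.3, 0.8, 0.6]
grip_width: 0.172
finger_force: 60.2
```

```bash
python3 plan.py .44,-.016,.088,149;  python3 held.py .44 -.016 .08 .066
```

```text
t 24.9 pos [ 0.4397 -0.0152  0.0877] az 149.0 tilt z [ 0. -0. -1.] q6 0.34 F [-0.3  0.8  0.6] grip 0.172 60.2
.44,-.016,.088,149 shift cm [-0.07 -0.05 -0.03] turn 0.0
side 812 [439. -18.] [ 86. 125.] 149.7 hullcirc [438.7 -15.1] 66.0
```

Touching. Release and clear out towards the left (+y), then look.

Call:
carry_out --series '[[[0,0,0.1],0,0.5],[[0,0,0.1],0,5],[[0,0,0.1],0,5],[[0,0,0.1],0,5],[[0,0,-1],0,5],[[0,0,-6],0,5],[[0,0,-12],0,5],[[15,26,-12],0,5],[[15,26,-12],0,5],[[15,26,-12],0,5]]'

```text
clock: 26.25
ee_pos: [0.4426, 0.1741, 0.2084]
ee_rot: [0.001, 0.267, 0.964, 0.0]
contact_force: [1.2, 0.3, -0.3]
grip_width: 0.586
finger_force: 0.0
```

Call:
carry_out --series '[[[6,10,0],0,5],[[6,10,0],0,5],[[6,10,0],0,5],[[6,10,0],0,5],[[6,10,0],0,5]]'

```text
clock: 26.88
ee_pos: [0.4427, 0.2878, 0.2076]
ee_rot: [0.0, 0.268, 0.964, -0.0]
contact_force: [0.1, 0.6, 0.6]
grip_width: 0.585
finger_force: 0.0
```

```bash
python3 plan.py; python3 - <<'E'
from meas import *
for c in ('top','side'):
    im,d,P=shot(c,c+'9'); Q=P.reshape(-1,3)
    for k in G:
        if 'tub' not in k: continue
        x,y,r=G[k]; q=Q[(np.hypot(Q[:,0]-x,Q[:,1]-y)<r+.015)&(abs(Q[:,2]-.066)<.008)]; q=q[np.hypot(q[:,0]-x,q[:,1]-y)>.016]
        if len(q)<30: print(c,k,len(q)); continue
        A=rect(q[:,:2]); cf=np.linalg.lstsq(np.c_[q[:,:2]-q[:,:2].mean(0),np.ones(len(q))],q[:,2],rcond=None)[0]
        print(c,k,len(q),np.round(A[0]),np.round(A[1]),round(az(A),1),'z',round(cf[2],4),'slope deg',np.round(np.degrees(cf[:2]),2))
E
```

```text
t 26.88 pos [0.4427 0.2878 0.2076] az 148.9 tilt z [ 0. -0. -1.] q6 0.98 F [0.1 0.6 0.6] grip 0.585 0.0
top LRtub 1282 [ 635. -244.] [119. 118.] 45.5 z 0.0671 slope deg [ 0.09 -0.21]
top SRtub 457 [ 531. -422.] [77. 80.] 91.2 z 0.0671 slope deg [ 0.32 -0.23]
top SQtub 1073 [ 402. -238.] [92. 96.] 90.8 z 0.0672 slope deg [ 0.12 -0.01]
top OBtub 1305 [440. -16.] [ 80. 128.] 149.0 z 0.067 slope deg [-0.05 -0.06]
side LRtub 1152 [ 634. -245.] [122. 119.] 51.8 z 0.0664 slope deg [0.04 0.4 ]
side SRtub 573 [ 529. -423.] [78. 79.] 118.0 z 0.0666 slope deg [ 0.6  -0.84]
side SQtub 985 [ 401. -239.] [93. 98.] 91.9 z 0.0666 slope deg [0.03 0.34]
side OBtub 802 [439. -17.] [ 86. 126.] 149.0 z 0.0666 slope deg [0.29 0.29]
```

View pics/side9.png

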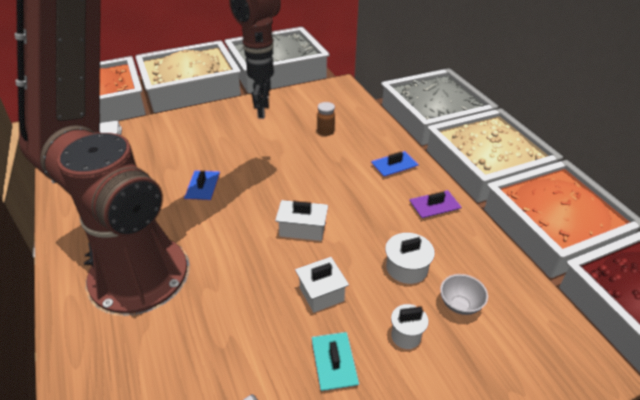

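View pics/top9.png

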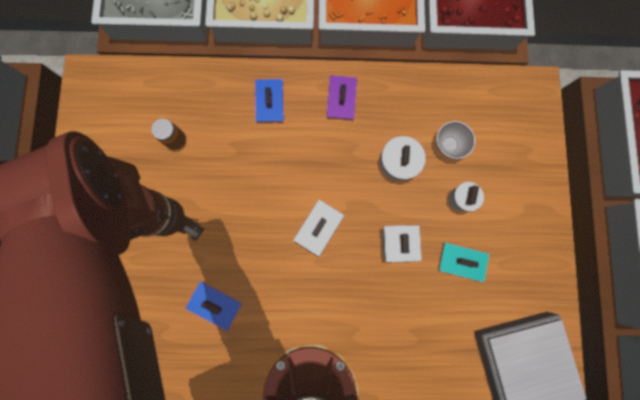

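All four lids sit flat at plate-top z ≈ 0.067 and are centred and aligned. In the top view they are at (158,403), (197,468), (243,402) and (228,319). The bowl, jar and decoys have not moved.

```bash
python3 -c "
from station import job; print(job.job_done())"
```

```text
the job is handed in; nothing more can be done
None
```

All four lids are flat and fully down on their own tubs, with the square and oblong lids lined up with their tubs' edges; the bowl, jar and look-alikes were left alone, and the job was handed in at about 27 s on the robot's clock.

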